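Leak-check the seam of a test chamber

TASK

Charge the test chamber by pulling its spring-loaded pump lever all the way forward, then ease it slowly back to rest without letting it snap. Then take the probe from its fork stand and run its ball tip gently, at no more than about 4 cm a second, along the corner where the raised lid meets the flange: from the tick on the front edge near the pump, along the front, round the front left corner and on to the tick at the back of the left edge, keeping the tip right in the corner all the way. Finally hang the probe upright in its fork again by the collar, and leave the other things on the bench where they are.

Things in the scene. Friction and masses are not known exactly. Their poses are not given: they have to be found in the camera images.
- chamber: Fixed leak-test chamber: grey box 144 x 174 mm (x, y), metal flange on top at 45 mm. A raised lid 100 x 130 mm, top at 59 mm, is centred on it; the seam is the inside corner where lid side meets flange. Two dark ticks on the flange mark its start (front edge, towards pump) and end (left edge, towards back). Pump at the -y end. Origin: centre of the underside; z up, -x front, +y left.
- pump_lever (a joint): Hand pump lever in rad: 0 at rest (spring-held, leaning back to +x of the chamber), 0.85 pulled fully forward (-x of the chamber) against its stop. A hinge along the chamber's y axis at chamber (0, -146, 46) mm. It springs back if let go; up to about 10 N at the bar.
- lever_bar (a point): Centre of the pump lever's round cross bar: 17 mm thick, 92 mm long along the chamber's y axis, carried by two thin side arms 76 mm apart, open between them; 90 mm from the hinge. It swings with the lever: at rest at chamber (37, -146, 128) mm, fully pulled at (-37, -146, 128) mm, 8 mm higher half-way.
- stand: Fork stand fixed to the bench: base 100 x 90 mm, post at its +x side, and a level fork 64 mm wide with its top at 120 mm. The fork's slot is 24 mm wide and opens to the stand's -x. Origin: on the bench, below the seat; z up.
- fork_seat (a point): Point on the middle of the fork slot, level with the fork's top face, where the probe's collar centre rests.
- probe: Loose leak-detector probe, 185 mm long, 0.12 kg, hanging upright in the fork, tip down. From the bottom: ball tip 10 mm across, shaft 7 mm, sleeve 14 mm thick from 72 to 95 mm, round collar 44 mm across from 95 to 101 mm (rests on the fork), square handle 26 x 26 mm from 101 to 181 mm. Origin: lowest point of the tip; z up along the probe; x, y square to the handle flats.
- probe_tip (a point): Centre of the probe's 10 mm ball tip, 5 mm above its lowest point.
- probe_collar (a point): Centre of the underside of the probe's collar, 95 mm above its lowest point.
- timer: Bystander: small white bench timer, 68 x 64 x 22 mm, behind the chamber; origin under its centre.
- marker: Bystander: marker pen 135 mm long lying behind and left of the chamber; origin under its centre.
- cup: Bystander: lidded specimen cup 64 mm wide, 72 mm tall, standing on the side of the chamber where the stand is not; origin under its centre.
- seam_1 (a point): Seam point 1 of 8, at the start tick, on the lid's front edge near the pump: where the ball tip's centre is when it touches both lid and flange; chamber (-55, -58, 50) mm, fixed to the chamber.
- seam_2 (a point): Seam point 2 of 8, on the front edge: where the ball tip's centre is when it touches both lid and flange; chamber (-55, -27, 50) mm, fixed to the chamber.
- seam_3 (a point): Seam point 3 of 8, on the front edge: where the ball tip's centre is when it touches both lid and flange; chamber (-55, 4, 50) mm, fixed to the chamber.
- seam_4 (a point): Seam point 4 of 8, on the front edge: where the ball tip's centre is when it touches both lid and flange; chamber (-55, 36, 50) mm, fixed to the chamber.
- seam_5 (a point): Seam point 5 of 8, just outside the lid's front left corner: where the ball tip's centre is when it touches both lid and flange; chamber (-55, 70, 50) mm, fixed to the chamber.
- seam_6 (a point): Seam point 6 of 8, on the left edge: where the ball tip's centre is when it touches both lid and flange; chamber (-21, 70, 50) mm, fixed to the chamber.
- seam_7 (a point): Seam point 7 of 8, on the left edge: where the ball tip's centre is when it touches both lid and flange; chamber (12, 70, 50) mm, fixed to the chamber.
- seam_8 (a point): Seam point 8 of 8, at the end tick, on the left edge near the back: where the ball tip's centre is when it touches both lid and flange; chamber (45, 70, 50) mm, fixed to the chamber.
Things that resemble listed ones, but are neither listed nor needed, are in the scene too. What is shaped like the probe but green is not meant.

How it is judged (in metres and radians):
On the way, in this order (a step that is already met when the one before it is completed fails the run):
1. the lever is pulled all the way forward (beyond 0.76 rad) (value of joint pump_lever above 0.76 rad), for 0.2 s.
2. the lever is back at rest (below 0.06 rad) (value of joint pump_lever below 0.06 rad), for 0.2 s.
3. the probe's ball tip is within 8 mm of seam point 1, moving slower than 8 cm/s (distance between probe_tip and seam_1 below 0.008 m and linear speed of probe below 0.08 m/s), for 0.06 s.
4. the probe's ball tip is within 8 mm of seam point 2, moving slower than 8 cm/s (distance between probe_tip and seam_2 below 0.008 m and linear speed of probe below 0.08 m/s), for 0.06 s.
5. the probe's ball tip is within 8 mm of seam point 3, moving slower than 8 cm/s (distance between probe_tip and seam_3 below 0.008 m and linear speed of probe below 0.08 m/s), for 0.06 s.
6. the probe's ball tip is within 8 mm of seam point 4, moving slower than 8 cm/s (distance between probe_tip and seam_4 below 0.008 m and linear speed of probe below 0.08 m/s), for 0.06 s.
7. the probe's ball tip is within 8 mm of seam point 5, moving slower than 8 cm/s (distance between probe_tip and seam_5 below 0.008 m and linear speed of probe below 0.08 m/s), for 0.06 s.
8. the probe's ball tip is within 8 mm of seam point 6, moving slower than 8 cm/s (distance between probe_tip and seam_6 below 0.008 m and linear speed of probe below 0.08 m/s), for 0.06 s.
9. the probe's ball tip is within 8 mm of seam point 7, moving slower than 8 cm/s (distance between probe_tip and seam_7 below 0.008 m and linear speed of probe below 0.08 m/s), for 0.06 s.
10. the probe's ball tip is within 8 mm of seam point 8, moving slower than 8 cm/s (distance between probe_tip and seam_8 below 0.008 m and linear speed of probe below 0.08 m/s), for 0.06 s.
At the end, for the whole second after the job is handed in: The probe hangs at rest in the fork by its collar: collar centre within 15 mm of the seat horizontally and 5 mm in height, upright within 7 degrees; the pump lever is at rest (below 0.06 rad) (horizontal distance between probe_collar and fork_seat below 0.015 m and height (world z) of probe_collar between 0.115 and 0.125 m and angle between probe's own z axis and vertical below 0.12 rad and linear speed of probe below 0.02 m/s and value of joint pump_lever below 0.06 rad); the robot touches nothing.
It fails at once if the lever snaps back (faster than 1.5 rad/s) (velocity of joint pump_lever below -1.5 rad/s).
It fails at once if the probe is pressed on the chamber with more than 25 N (contact force between probe and chamber above 25 N).
It fails at once if the timer is shifted by more than 30 mm (distance of timer from where it was at the start of the episode above 0.03 m).
It fails at once if the marker is shifted by more than 30 mm (distance of marker from where it was at the start of the episode above 0.03 m).
It fails at once if the cup is shifted by more than 30 mm (distance of cup from where it was at the start of the episode above 0.03 m).
It also fails if it takes over 72 s, if anything falls off the work surface, if the arm or the gripper's body presses on something with over 40 N, if the wrist force passes 120 N, or if a joint passes its speed limit or range.

ROBOT

A 7-joint arm with a two-finger parallel gripper is mounted at the origin on a cart in front of the work surface, level with it; the furniture and walls round the work are solid. World frame = base frame: x ahead of the robot, y to its left, z up, the work surface at z = 0. Lengths are in mm, angles in rad, forces in N, time in s.
With the tool pointing down it reaches from about 400 to 900 mm from the base axis. Payload 5.6 kg.
Tool frame: the origin (TCP) lies midway between the tips of the shut fingers; the grasp point (between the pads) lies 19 mm behind it; x points along the fingers, y is the direction in which the jaws open and shut, and the axes are right-handed (so a half turn about x gives the same grasp; the last joint's range is limited). The gripper opens to 92 mm and grips with 3 to 60 N. Pads are 20 mm wide; open, the fingers measure 128 mm over their backs; the gripper's body (75 mm by 189 mm) begins 69 mm behind the grasp point.
Start: joints at [1.094, 0.468, -0.012, 1.603, 0.006, 1.071, -0.056], TCP at [273.17, -589.819, 214.592] pointing down, gripper open.
Joint ranges: [-2.53, 2.53], [-0.31, 2.02], [-1.57, 1.55], [0.28, 2.44], [-1.29, 4.43], [0.15, 1.84], [-2.92, 2.92]. Speed limits (rad/s): [2.57, 2.57, 3.14, 3.14, 3.14, 3.14, 3.14].

INTERFACE

Orientations are given as a rotation vector (axis times angle).
In Python, from cell import robot, grip, kin, viewer gives the robot as it stands. Calls block until the motion is done:
- robot.movep(position, orientation): joint-space move of the TCP to a pose.
- robot.servo_line(position, feed=150, rotation=None): straight line of the TCP; rotation=None keeps the orientation; feed is the mean speed in mm/s.
- robot.goto_joints(angles): joint-space move.
- grip(opening, newtons=None): opening from 0.0 (shut) to 1.0 (fully open); newtons is the grip in N (None keeps the last); returns when the fingers have stopped.
- robot.hold(seconds).
- kin.ik(position, orientation): joint angles nearest the present ones, or None.
- robot.observe(): the state.
- viewer.read_camera(name): name is "side" or "top"; returns the picture (384x512x3 uint8, red, green, blue); there is no depth.
- viewer.camera_info(name): a dict with "camera_matrix" (3x3 intrinsics, pixels), "k1" (the pictures are not rectified: a ray, as slopes to the right and down, at radius r is drawn at 1 + k1 r^2 times it, then the intrinsics apply), "R" (3x3) and "t" (3): a world point X has camera coordinates R X + t. Camera axes: x right, y down, z forward; pixel columns grow to the right and rows downward; lengths in mm; the calibration is good to about 2 mm. A picture is of the moment at which its call begins. camera_info takes no time and is no camera call.
A pose or a line that the arm cannot do raises robot.IKError and nothing moves.
- robot.job_done(): hands the job in, once; it reports no verdict.
Trained networks look in the newest picture that a camera, given by its name, has taken for a name from the list of things; names that differ only in an ending like _2 or _b are one class to them, and where a whole thing is asked for, a point or a joint stands for the part that bears it (a point fixed in the world has none). Each returns a list of dicts, best first, with "confidence" (0 to 1); they miss things now and then, are a little off and sometimes report something else, mostly with a low value. They report only what shows in the picture. A call takes as long as a camera call. They do not tell look-alikes from the thing itself.
- viewer.silhouettes(name, camera): "mask" (384x512 bool, what is visible of it).
- viewer.pinpoint(name, camera): "at" ([x, y, z] in mm, in the coordinates of the camera as it stood for that picture, good to about 4 mm: a listed point, or the origin of a listed thing).
The state is a dict: "t": time; "joints": joint angles; "joint_velocities": joint speeds; "joint_torque": joint torques, N m; "tcp_pos": TCP position; "tcp_rot": TCP orientation; "contact_force": force on the tool from outside, world axes, zero at the start; "wrist_torque": the same for the moment, N m; "grip_width": opening from 0.0 (shut) to 1.0 (fully open).
Only numpy, scipy, OpenCV 4.12 (cv2) and the standard library are available. Lean on these libraries where they do the work, as an engineer would, in place of code of your own. Each camera call takes 0.05 s, during which the arm holds its last target.

## Working session

There is one attempt and no reset: what is moved stays moved. The work goes in short steps, each a Python script; the robot and the scene stay as the last script left them, time stands still between calls to the robot, and variables do not carry over. Pictures are saved under pics/ and viewed, and the job is handed in when it is done.

```bash
ls; mkdir -p pics; python3 - <<'E'
from cell import robot, grip, kin, viewer
import cv2, numpy as np
for n in ("side","top"):
    im=viewer.read_camera(n); cv2.imwrite(f"pics/a_{n}.png",im[:,:,::-1])
    ci=viewer.camera_info(n); print(n,{k:np.round(v,4).tolist() for k,v in ci.items()})
s=robot.observe(); print(s)
E
```

```text
pics
side {'camera_matrix': [[350.7586, 0.0, 253.6401], [0.0, 350.7586, 191.3865], [0.0, 0.0, 1.0]], 'k1': -0.0324, 'R': [[0.9998, 0.0108, -0.014], [-0.0091, -0.3629, -0.9318], [-0.0152, 0.9317, -0.3628]], 't': [-560.224, 111.2462, 1140.4328]}
top {'camera_matrix': [[430.0447, 0.0, 254.1095], [0.0, 430.0447, 192.7992], [0.0, 0.0, 1.0]], 'k1': -0.022, 'R': [[-0.018, -0.9998, -0.0115], [-0.9895, 0.0194, -0.1434], [0.1436, 0.0088, -0.9896]], 't': [70.6468, 573.6034, 1312.3614]}
{'t': 0.1, 'joints': array([ 1.09398211,  0.46825413, -0.01159005,  1.60352833,  0.00600086,
        1.07141365, -0.05628675]), 'joint_velocities': array([-0.0008797 , -0.0021789 , -0.0004063 , -0.00203752, -0.00110112,
        0.00019499,  0.00135823]), 'joint_torque': array([ 1.31110603e-03, -5.21645701e+01, -1.21313642e-02, -2.44366837e+01,
       -5.67505625e-02,  1.40686298e-02,  3.93909033e-05]), 'tcp_pos': array([ 272.92721921, -589.34380331,  213.7596304 ]), 'tcp_rot': array([ 1.981641  ,  0.43826359, -1.98256391]), 'contact_force': array([ 1.20687329, -0.15888647, -0.30009567]), 'wrist_torque': array([-0.01031149, -0.01469354, -0.03636299]), 'grip_width': 0.9964522620963425}
```

View pics/a_side.png

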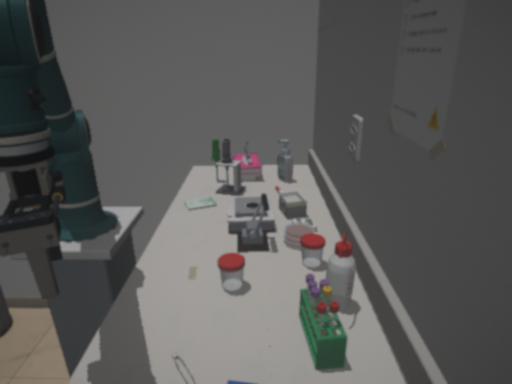

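View pics/a_top.png

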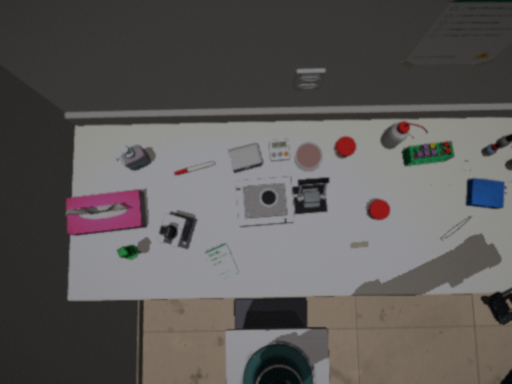

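```bash
cat > h.py <<'E'
from cell import robot, grip, kin, viewer
import cv2, numpy as np
from scipy.spatial.transform import Rotation as Ro
def cam(n):
    c=viewer.camera_info(n); return np.array(c["camera_matrix"]),float(c["k1"]),np.array(c["R"]),np.array(c["t"])
def proj(n,X):
    K,k1,R,t=cam(n)
    p,_=cv2.projectPoints(np.asarray(X,float).reshape(-1,1,3),cv2.Rodrigues(R)[0],t,K,np.array([k1,0,0,0]))
    return p.reshape(-1,2)
def ray(n,uv):
    K,k1,R,t=cam(n)
    q=cv2.undistortPoints(np.array(uv,float).reshape(-1,1,2),K,np.array([k1,0,0,0])).reshape(-1,2)
    d=np.c_[q,np.ones(len(q))]@R; return -R.T@t,d
def atz(n,uv,z):
    o,d=ray(n,uv); return o+d*((z-o[2])/d[:,2])[:,None]
def toworld(n,p):
    K,k1,R,t=cam(n); return R.T@(np.array(p)-t)
E
python3 - <<'E'
from h import *
for n in ("side","top"):
    viewer.read_camera(n)
    for k in ["chamber","lever_bar","stand","fork_seat","probe","probe_tip","probe_collar","timer","marker","cup","seam_1","seam_3","seam_5","seam_8"]:
        for d in viewer.pinpoint(k,n): print(n,k,round(d["confidence"],2),toworld(n,d["at"]).round(1),proj(n,toworld(n,d["at"])).round(0))
E
```

```text
side chamber 0.6 [550.3  31.   -1.3] [[251. 220.]]
side lever_bar 0.65 [ 592.5 -115.1  126.9] [[264. 202.]]
side lever_bar 0.24 [453.1 305.9   5.9] [[228. 189.]]
side stand 0.66 [453.1 305.8   3.7] [[228. 190.]]
side fork_seat 0.75 [495.7 -32.7  51.6] [[232. 214.]]
side fork_seat 0.59 [448.9 306.4 117.8] [[226. 162.]]
side probe 0.81 [452.4 310.3  26. ] [[228. 184.]]
side probe 0.75 [396.1 430.6   3.8] [[217. 179.]]
side probe 0.55 [524.3  95.6  48.5] [[243. 199.]]
side probe_tip 0.59 [453.4 309.4  28.8] [[228. 183.]]
side probe_tip 0.45 [394.5 427.2   7.2] [[217. 179.]]
side probe_tip 0.33 [496.8  -3.3  48.8] [[233. 211.]]
side probe_collar 0.79 [449.  306.  123.6] [[226. 161.]]
side probe_collar 0.52 [449.2 305.5   4.6] [[227. 189.]]
side probe_collar 0.51 [392.8 429.8  95.7] [[215. 159.]]
side timer 0.57 [718.  -22.2   4.1] [[303. 226.]]
side marker 0.49 [662.7 256.1   2.1] [[281. 194.]]
side marker 0.43 [495.8 -32.1  51.5] [[232. 214.]]
side cup 0.63 [523.5  97.8  51.6] [[243. 198.]]
side cup 0.6 [ 512.4 -321.8    2.8] [[232. 284.]]
side seam_1 0.97 [553.1  99.6  49.6] [[252. 198
[... 3067 characters left out ...]

top seam_5 0.83 [522.   92.9  51.2] [[244. 209.]]
top seam_5 0.79 [556.8 102.   52.3] [[241. 198.]]
top seam_5 0.74 [592.6 100.1  47.3] [[241. 187.]]
top seam_5 0.67 [489.8  96.9  50.8] [[243. 220.]]
top seam_5 0.58 [495.2  -2.   49.1] [[274. 217.]]
top seam_5 0.56 [500.2 -35.8  51.3] [[285. 216.]]
top seam_8 0.95 [491.6  25.7  47.3] [[266. 219.]]
top seam_8 0.88 [492.9  59.1  50.9] [[255. 219.]]
top seam_8 0.83 [522.   92.9  51.2] [[244. 209.]]
top seam_8 0.79 [556.8 102.   52.3] [[241. 198.]]
top seam_8 0.74 [592.6 100.1  47.3] [[241. 187.]]
top seam_8 0.67 [489.8  96.9  50.8] [[243. 220.]]
top seam_8 0.58 [495.2  -2.   49.1] [[274. 217.]]
top seam_8 0.56 [500.2 -35.8  51.3] [[285. 216.]]
```

The side view shows the chamber at about (250,212), with the pump lever at (258,225), and the stand with a dark probe at (228,165). A green look-alike stands at (216,150). In the top view the chamber is at (265,202), the lever at (312,196), the stand at (178,230) and the green one at (128,252). I'll check close crops of the probe and chamber and fit the poses.

```bash
python3 - <<'E'
from h import *
from scipy.optimize import least_squares
a=cv2.imread("pics/a_side.png"); b=cv2.imread("pics/a_top.png")
c1=cv2.resize(a[125:255,190:320],(500,500),interpolation=cv2.INTER_CUBIC)
# seam pts
S=np.array([[-55,-58,50],[-55,-27,50],[-55,4,50],[-55,36,50],[-55,70,50],[-21,70,50],[12,70,50],[45,70,50]],float)
side=np.array([[553.1,99.6,49.6],[589.4,102.3,55.8],[498.1,-2,49.2],[522.2,98.8,50.8],[489.5,97,52.6],[493.6,-33.3,52.3],[493.5,61.4,51.9]])
top=np.array([[491.6,25.7,47.3],[492.9,59.1,50.9],[522,92.9,51.2],[556.8,102,52.3],[592.6,100.1,47.3],[489.8,96.9,50.8],[495.2,-2,49.1],[500.2,-35.8,51.3]])
def fit(P):
    f=lambda q:(lambda M:np.linalg.norm(P[:,None,:2]-M[None],axis=2).min(1))(S[:,:2]@np.array([[np.cos(q[2]),-np.sin(q[2])],[np.sin(q[2]),np.cos(q[2])]]).T+q[:2])
    r=least_squares(f,[549,27,0.05],loss="soft_l1"); print(r.x,f(r.x).round(1)); return r.x
fit(side);fit(top); q=fit(np.r_[side,top])
Rz=Ro.from_euler('z',q[2]).as_matrix(); o=np.array([q[0],q[1],0])
print("bar",Rz@[37,-146,128]+o,q)
def draw(img,n,org,k):
    for P,col in ((S,(0,0,255)),(np.array([[37,-100,128],[37,-192,128],[37,-146,128]]),(0,255,0)),(np.array([[sx*72,sy*87,45] for sx,sy in((-1,-1),(-1,1),(1,1),(1,-1))]),(255,0,0)),(np.array([[sx*50,sy*65,59] for sx,sy in((-1,-1),(-1,1),(1,1),(1,-1))]),(255,0,255))):
        for p in proj(n,P@Rz.T+o): cv2.circle(img,tuple(np.int32((p-org+.5)*k*8)),16,col,-1,cv2.LINE_AA,3)
draw(c1,"side",np.array([190,125]),500/130)
cv2.imwrite("pics/b_side.png",c1)
c2=cv2.resize(b[165:245,150:340],(1140//2*1,240),interpolation=cv2.INTER_CUBIC)
c2=cv2.resize(b[165:235,225:335],(770,490),interpolation=cv2.INTER_CUBIC); draw(c2,"top",np.array([225,165]),7)
cv2.imwrite("pics/b_top.png",c2)
cv2.imwrite("pics/b_st.png",cv2.resize(b[200:270,110:210],(700,490),interpolation=cv2.INTER_CUBIC))
E
```

```text
[5.48481120e+02 2.95809418e+01 6.35509225e-02] [3.  0.5 3.  1.1 1.1 4.  2.3]
[5.49092874e+02 2.70664537e+01 6.19008229e-02] [3.1 1.1 3.3 4.3 2.9 3.4 1.4 2.9]
[5.48973505e+02 2.72696861e+01 5.81791136e-02] [4.2 2.6 2.6 3.4 3.1 3.9 2.1 3.3 1.3 3.6 4.2 2.8 3.  1.  3.4]
bar [ 594.40026314 -116.33187945  128.        ] [5.48973505e+02 2.72696861e+01 5.81791136e-02]
```

View pics/b_side.png

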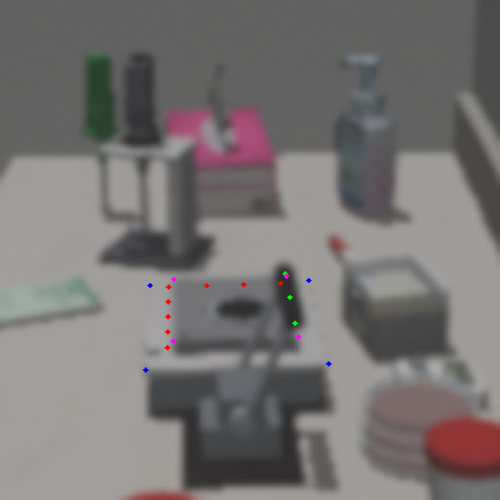

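View pics/b_top.png

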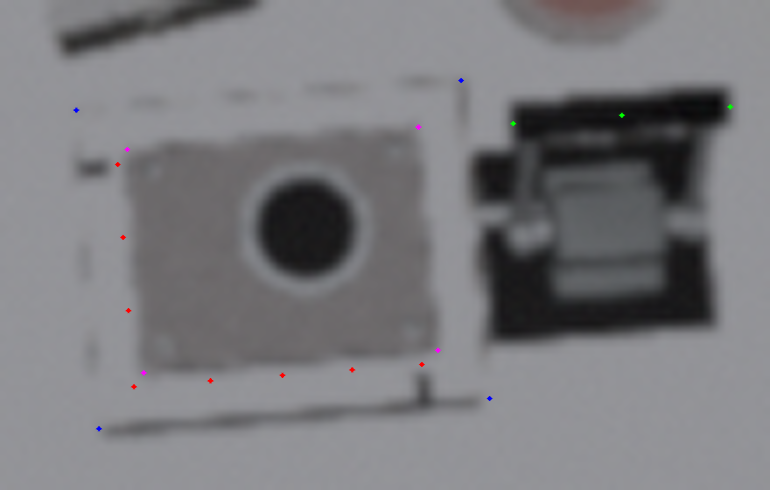

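View pics/b_st.png

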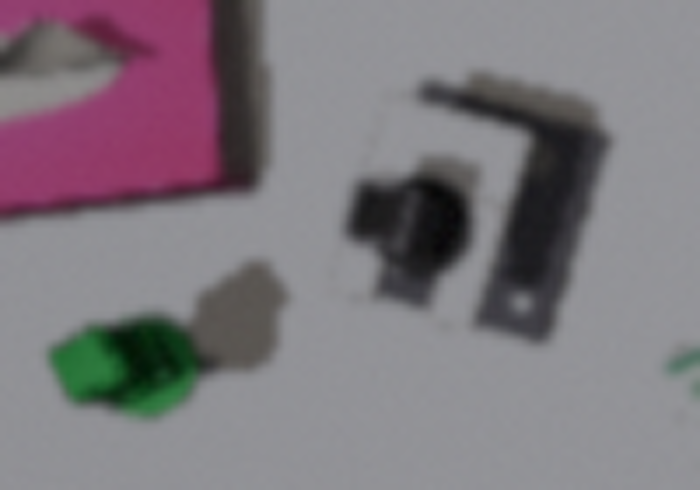

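Candidates for the probe:
- The dark one in the fork, side (228,160) and top (170,233).
- The green one, side (216,150) and top (128,252), which is excluded by colour.

The dark one it is. The crops show it with its collar on the fork. The fitted chamber corners agree with the picture to about 1 px, and the bar to about 3 mm. Next I need the handle yaw.

```bash
python3 - <<'E'
from h import *
b=cv2.imread("pics/a_top.png")
k=14; org=np.array([150,205])
c=cv2.resize(b[205:247,150:200],None,fx=k,fy=k,interpolation=cv2.INTER_CUBIC)
c=cv2.convertScaleAbs(c,alpha=1.6)
p0=np.array([450,309,0.])
for yaw,col in ((-0.29,(0,0,255)),(0.0,(0,255,0))):
    R=Ro.from_euler('z',yaw).as_matrix()
    for z,w in ((206,13),):
        P=proj("top",np.array([[w,w,z],[w,-w,z],[-w,-w,z],[-w,w,z]])@R.T+p0)
        cv2.polylines(c,[np.int32((P-org+.5)*k)],True,col,1)
R=Ro.from_euler('z',-0.29).as_matrix()
for X in ([[-12,0,120],[-40,0,120]],[[0,32,120],[0,-32,120]],[[0,0,25],[0,0,206]]):
    cv2.polylines(c,[np.int32((proj("top",np.array(X)@R.T+p0)-org+.5)*k)],False,(255,0,0),1)
cv2.imwrite("pics/c.png",c)
m={}
viewer.read_camera("top")
for n in("probe","stand"):
    for d in viewer.silhouettes(n,"top"):
        M=np.array(d["mask"]); ys,xs=np.nonzero(M); print(n,d["confidence"],xs.mean(),ys.mean(),len(xs))
        print(cv2.minAreaRect(np.c_[xs,ys].astype(np.float32)))
viewer.read_camera("side")
print([toworld("side",d["at"]).round(1) for d in viewer.pinpoint("probe_collar","side")])
E
```

```text
probe 0.54 168.9609756097561 231.0878048780488 205
((168.5, 231.5), (13.0, 17.0), 90.0)
probe 0.53 128.3972602739726 251.35159817351598 219
((128.5, 251.0), (12.0, 21.0), 90.0)
stand 0.6 178.2020942408377 229.04188481675394 955
((176.55731201171875, 229.6051025390625), (33.9163932800293, 35.38365936279297), 16.389541625976562)
stand 0.16 168.6780487804878 231.20975609756098 205
((168.5, 231.5), (13.0, 17.0), 90.0)
[array([450.1, 304.6, 123.4]), array([389.5, 431.2,  94.9])]
```

View pics/c.png

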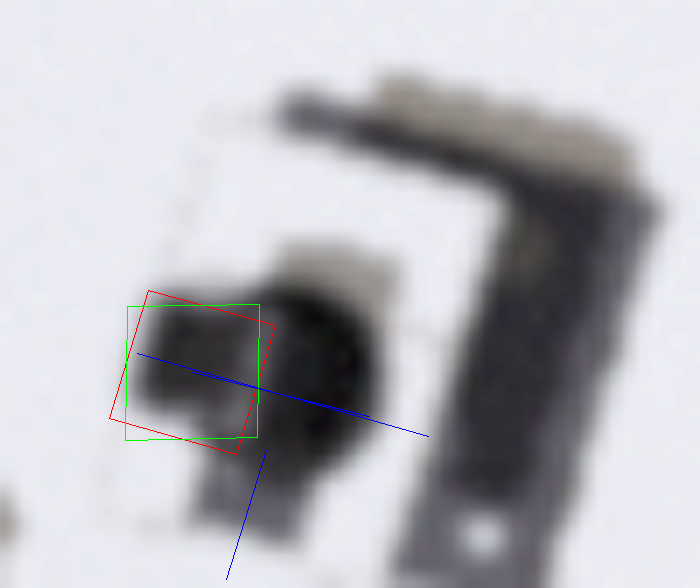

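```bash
python3 - <<'E'
from h import *
from scipy.optimize import minimize
b=cv2.imread("pics/a_top.png").astype(float).mean(2)
x0,x1,y0,y1=156,176,219,238
s=10
def render(q):
    R=Ro.from_euler('z',q[2]).as_matrix(); p0=np.array([q[0],q[1],0])
    P=np.array([[w1,w2,z] for w1 in(-13,13) for w2 in (-13,13) for z in(126,206)])@R.T+p0
    a=np.linspace(0,2*np.pi,40); C=np.c_[22*np.cos(a),22*np.sin(a),0*a+126]+p0
    im=np.zeros(((y1-y0)*s,(x1-x0)*s),np.float32)
    for A in (P,C):
        h=cv2.convexHull(((proj("top",A)-[x0,y0]+.5)*s*16).astype(np.int32))
        cv2.fillConvexPoly(im,h,1,cv2.LINE_8,4)
    im=cv2.GaussianBlur(im,(0,0),0.9*s)
    return im.reshape(y1-y0,s,x1-x0,s).mean((1,3))
I=b[y0:y1,x0:x1]; D=np.clip((135-I)/(135-30),0,1.1)
print(I.max(),I.min())
W=np.ones_like(D); 
yy,xx=np.mgrid[y0:y1,x0:x1]
W[(yy>233)&(xx>163)]=0; W[(yy<226)&(xx>168)]=0
for yaw in np.arange(-0.8,0.79,0.1):
    best=min((minimize(lambda q:((render([q[0],q[1],yaw])-D)**2*W).sum(),[452,308],method="Nelder-Mead",options=dict(initial_simplex=[[452,308],[456,308],[452,312]],maxiter=40)) for _ in [0]),key=lambda r:r.fun)
    print(round(yaw,2),best.x.round(1),round(best.fun,3))
E
```

```text
149.66666666666666 7.666666666666667
-0.8 [451.  304.4] 4.455
-0.7 [450.9 304.6] 4.107
-0.6 [451.  305.1] 3.687
-0.5 [451.3 305. ] 3.152
-0.4 [451.6 305.1] 2.584
-0.3 [451.9 305.1] 2.253
-0.2 [452.2 305. ] 2.356
-0.1 [452.4 304.8] 2.84
-0.0 [452.7 304.6] 3.375
0.1 [452.6 304.5] 3.96
0.2 [452.3 304. ] 4.414
0.3 [452.1 303.8] 4.725
0.4 [451.8 303.5] 4.916
0.5 [451.5 303.7] 4.948
0.6 [451.1 303.9] 4.853
0.7 [451.  304.2] 4.64
```

```bash
cat >> h.py <<'E'
def down(a):
    c,s=np.cos(a),np.sin(a)
    return Ro.from_matrix(np.array([[0,c,s],[0,s,-c],[-1,0,0]])).as_rotvec()
CH=np.array([549.3,27.0,0.]); YAW=0.060
RC=Ro.from_euler('z',YAW).as_matrix()
def ch(p): return RC@np.asarray(p,float)+CH
def st():
    s=robot.observe(); print(round(s["t"],2),s["tcp_pos"].round(1),"F",s["contact_force"].round(1),"g",round(s["grip_width"],3)); return s
E
python3 - <<'E'
from h import *
print(robot.observe()["joints"].round(2), down(YAW), ch([37,-146,128]))
for a in (YAW,YAW+np.pi,-0.27,-0.27+np.pi,-0.27+np.pi/2,-0.27-np.pi/2):
  for p in ([595,-116,240],[452,306,147],[452,306,260],ch([-55,-58,186]),ch([45,70,186])):
    q=kin.ik(p,down(a)); print(round(a,2),np.round(p),None if q is None else np.round(q,2))
E
```

```text
[ 1.09  0.47 -0.01  1.6   0.01  1.07 -0.06] [ 1.16489237  1.23696986 -1.16489237] [ 594.98816492 -116.51861059  128.        ]
0.06 [ 595 -116  240] [ 0.52  0.43 -0.51  1.66  0.23  1.11  0.01]
0.06 [452 306 147] [ 0.09  0.61 -1.    1.87  0.6   1.   -1.11]
0.06 [452 306 260] [ 0.12  0.43 -0.99  1.76  0.39  1.16 -0.93]
0.06 [498. -34. 186.] [ 0.49  0.31 -0.58  1.96  0.21  0.92 -0.13]
0.06 [590. 100. 186.] [ 0.27  0.51 -0.66  1.73  0.36  1.03 -0.46]
3.2 [ 595 -116  240] [ 0.09  0.37  0.07  1.69 -0.03  1.08 -2.92]
3.2 [452 306 147] [ 0.25  0.84 -1.32  1.87  0.89  1.19  1.82]
3.2 [452 306 260] [ 0.28  0.61 -1.31  1.76  0.62  1.27  2.02]
3.2 [498. -34. 186.] [-1.01  0.58  1.37  2.05 -0.66  1.07 -2.41]
3.2 [590. 100. 186.] [ 0.62  0.86 -1.33  1.71  0.87  1.3   2.31]
-0.27 [ 595 -116  240] [ 0.47  0.41 -0.44  1.67  0.19  1.11 -0.29]
-0.27 [452 306 147] [ 0.11  0.62 -1.01  1.87  0.62  1.01 -1.45]
-0.27 [452 306 260] [ 0.11  0.42 -0.97  1.76  0.38  1.16 -1.25]
-0.27 [498. -34. 186.] [ 0.46  0.3  -0.53  1.97  0.19  0.92 -0.44]
-0.27 [590. 100. 186.] [ 0.24  0.5  -0.62  1.73  0.33  1.02 -0.76]
2.
[... 269 characters left out ...]
0. 186.] [ 0.62  0.86 -1.33  1.71  0.87  1.3   1.98]
1.3 [ 595 -116  240] [ 0.62  0.46 -0.65  1.66  0.3   1.13  1.19]
1.3 [452 306 147] [ 0.12  0.63 -1.04  1.87  0.64  1.02  0.11]
1.3 [452 306 260] [ 0.17  0.47 -1.09  1.76  0.45  1.18  0.26]
1.3 [498. -34. 186.] [ 0.61  0.35 -0.73  1.96  0.28  0.94  1.05]
1.3 [590. 100. 186.] [ 0.36  0.55 -0.79  1.72  0.44  1.06  0.72]
-1.84 [ 595 -116  240] [ 0.25  0.38 -0.15  1.68  0.06  1.09 -1.76]
-1.84 [452 306 147] [-1.01  0.39  0.44  1.94 -0.22  0.85 -2.3 ]
-1.84 [452 306 260] [-1.2   0.27  0.66  1.84 -0.18  1.09 -2.31]
-1.84 [498. -34. 186.] [ 0.25  0.27 -0.29  1.98  0.1   0.91 -1.93]
-1.84 [590. 100. 186.] [ 0.09  0.45 -0.41  1.74  0.21  0.99 -2.24]
```

```bash
python3 - <<'E'
from h import *
bar=ch([37,-146,128])
robot.movep([bar[0],bar[1],230],down(YAW)); grip(0.5,15); s=st(); F0=s["contact_force"]
robot.servo_line([bar[0],bar[1],160],feed=120); st()
for n in("side","top"):
    cv2.imwrite(f"pics/d_{n}.png",cv2.resize(viewer.read_camera(n)[130:260,200:350,::-1],(600,520),interpolation=cv2.INTER_CUBIC))
E
```

```text
4.72 [ 595.  -116.5  230. ] F [ 0.3 -0.4  0.1] g 0.502
5.45 [ 595.5 -116.5  160.5] F [ 1.4  1.  -0.5] g 0.496
```

View pics/d_side.png

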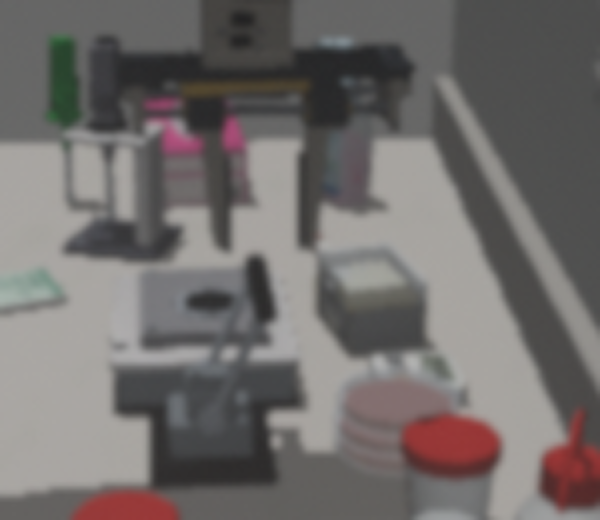

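View pics/d_top.png

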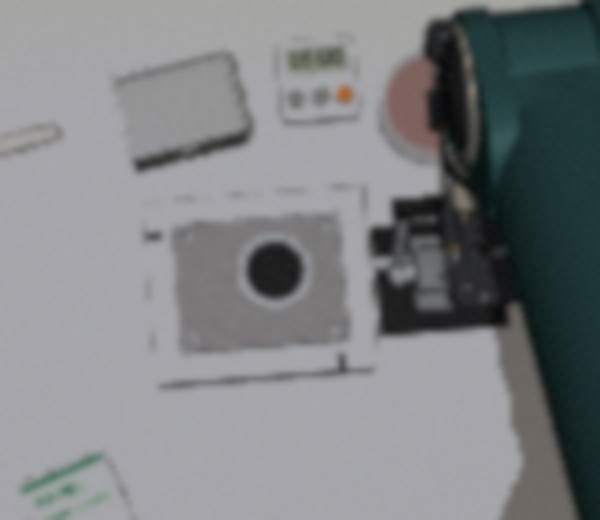

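The side view shows the finger tips at (222,245) and (308,245), straddling the bar end at (260,265). That matches, so I'll descend and pull.

```bash
cat >> h.py <<'E'
def barp(th,r=90): 
    f=np.arctan2(37,82)-th; return ch([r*np.sin(f),-146,46+r*np.cos(f)])
DZ=np.array([0,0,-16.])
E
python3 - <<'E'
from h import *
robot.servo_line(barp(0)+DZ,feed=60); s=st()
if abs(s["contact_force"]).max()<8:
    grip(0.22,15); st()
    for th in (0.2,0.4,0.6,0.76):
        robot.servo_line(barp(th)+DZ,feed=60); s=st()
    for n in("side",):
        cv2.imwrite(f"pics/e_{n}.png",cv2.resize(viewer.read_camera(n)[130:260,200:350,::-1],(600,520),interpolation=cv2.INTER_CUBIC))
E
```

```text
6.5 [ 595.3 -116.5  112.3] F [-0.3 -0.2 -0.1] g 0.506
7.05 [ 594.5 -116.6  112.1] F [-2.8 -1.1  1.7] g 0.217
7.5 [ 579.4 -117.3  118.8] F [5.  0.2 1.1] g 0.216
7.95 [ 563.3 -118.4  122. ] F [6.8 1.3 3.2] g 0.217
8.4 [ 545.7 -119.4  120.6] F [7.5 1.8 4.4] g 0.221
8.79 [ 532.1 -120.3  117. ] F [8.7 0.6 3.5] g 0.222
```

View pics/e_side.png

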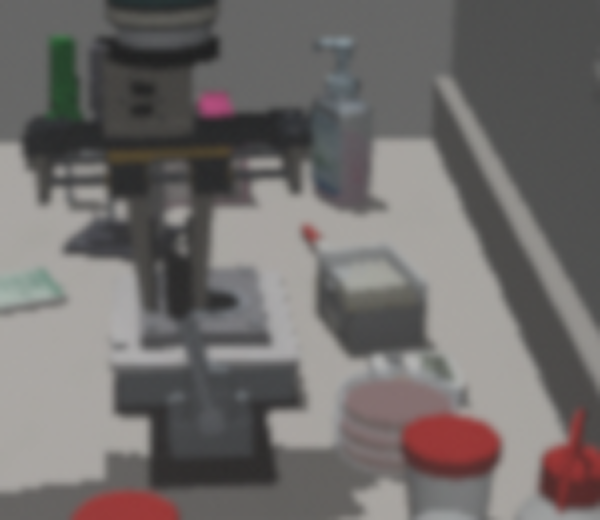

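The bar is caged at (180,265) and moving with the fingers. I'll continue to the stop, watching the force, then ease back.

```bash
python3 - <<'E'
from h import *
for th in np.arange(0.80,0.97,0.02):
    robot.servo_line(barp(th)+DZ,feed=30); s=st()
    if s["contact_force"][0]>17: break
robot.hold(0.35); st()
cv2.imwrite("pics/f.png",cv2.resize(viewer.read_camera("side")[130:260,200:350,::-1],(600,520),interpolation=cv2.INTER_CUBIC))
print([toworld("side",d["at"]).round(1) for d in viewer.pinpoint("lever_bar","side")])
E
```

```text
9.11 [ 529.1 -120.5  115.9] F [7.6 1.3 4.2] g 0.224
9.36 [ 527.6 -120.6  115.3] F [7.3 0.9 5.2] g 0.224
9.61 [ 526.1 -120.7  114.7] F [8.2 1.1 6.5] g 0.221
9.86 [ 524.5 -120.8  113.9] F [8.1 0.7 6.7] g 0.223
10.11 [ 522.9 -120.9  113.1] F [7.7 1.  6.8] g 0.221
10.36 [ 521.3 -121.   112.4] F [7.8 1.2 5.6] g 0.218
10.61 [ 519.8 -121.1  111.5] F [7.7 0.1 6.5] g 0.219
10.86 [ 518.3 -121.2  110.7] F [8.9 1.5 6.7] g 0.217
11.11 [ 516.9 -121.3  109.8] F [8.6 0.9 6.1] g 0.225
11.46 [ 516.9 -121.4  109.8] F [8.5 0.9 6.7] g 0.22
[array([ 517.7, -117.2,  131. ]), array([448.7, 306.9,   5.4])]
```

View pics/f.png

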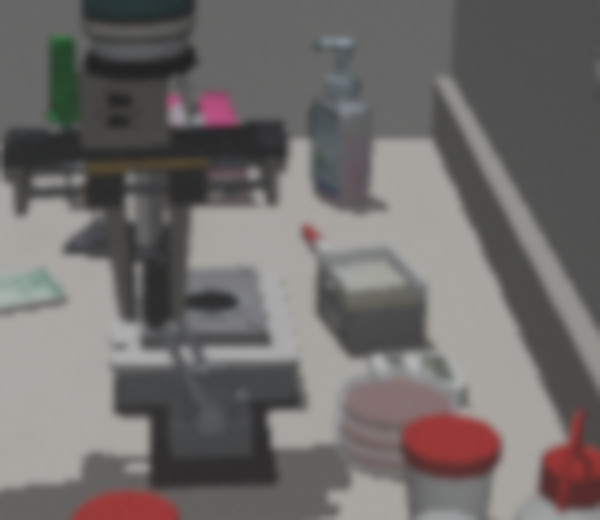

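```bash
python3 - <<'E'
from h import *
for th in np.arange(0.98,1.04,0.02):
    robot.servo_line(barp(th)+DZ,feed=30); s=st()
    if s["contact_force"][0]>14: break
robot.hold(0.25)
ths=np.arange(s and th,-0.06,-0.1)
for t in list(ths)+[-0.07]:
    robot.servo_line(barp(t)+DZ,feed=45); s=st()
print([toworld("side",d["at"]).round(1) for d in (viewer.read_camera("side"),viewer.pinpoint("lever_bar","side"))[1]])
E
```

```text
11.81 [ 516.9 -121.3  109.5] F [10.1  0.6  7.4] g 0.219
12.06 [ 516.8 -121.3  109.2] F [12.8  0.7  8.2] g 0.217
12.31 [ 516.8 -121.4  108.8] F [15.1  1.1  8.9] g 0.219
12.81 [ 516.8 -121.4  108.8] F [14.6  1.6 10.5] g 0.222
13.16 [ 519.8 -121.1  110.5] F [11.5  0.9 -2.3] g 0.221
13.51 [ 526.8 -120.6  113.6] F [11.3  1.1 -4.3] g 0.223
13.86 [ 534.6 -120.1  116.5] F [ 9.5 -0.2 -5.3] g 0.226
14.21 [ 542.8 -119.6  118.5] F [ 8.8  1.3 -3.3] g 0.221
14.56 [ 551.1 -119.1  119.7] F [ 6.9  0.3 -3.9] g 0.221
14.91 [ 559.7 -118.6  120. ] F [ 5.2  0.2 -3.2] g 0.217
15.26 [ 568.4 -118.1  119.4] F [ 5.   0.9 -1.6] g 0.221
15.61 [ 577.1 -117.6  118. ] F [ 4.9  0.1 -1.9] g 0.219
15.96 [ 585.2 -117.1  115.7] F [ 4.4 -0.6 -2.2] g 0.222
16.31 [ 592.5 -116.7  112.3] F [ 0.2  0.1 -0.7] g 0.218
16.64 [ 594.9 -117.1  108.4] F [-13.6  -0.6   9.5] g 0.223
[array([ 592.8, -115.8,  129.8])]
```

```bash
python3 - <<'E'
from h import *
robot.servo_line([593,-116.6,112],feed=40)
grip(0.45); s=st()
robot.servo_line([593,-116.6,200],feed=120); st()
print([toworld("side",d["at"]).round(1) for d in (viewer.read_camera("side"),viewer.pinpoint("lever_bar","side"))[1]])
robot.movep([560,50,290],down(-0.1))
robot.movep([452,306,260],down(-0.27)); st()
for n in("side","top"):
    im=viewer.read_camera(n); a,b=((190,120),(120,170))[n=="top"]
    cv2.imwrite(f"pics/g_{n}.png",cv2.resize(im[b:b+100,a:a+115,::-1],(600,520),interpolation=cv2.INTER_CUBIC))
print([toworld("side",d["at"]).round(1) for d in (viewer.read_camera("side"),viewer.pinpoint("lever_bar","side"))[1]])
E
```

```text
17.58 [ 593.  -116.6  111.9] F [ 0.7  0.1 -0. ] g 0.448
18.47 [ 592.4 -116.6  199.3] F [-0.4 -0.3 -0. ] g 0.448
[array([ 593.4, -113.3,  129.5])]
20.44 [453.5 304.1 259.5] F [ 0.2  0.1 -0.4] g 0.449
[array([ 592.7, -113.4,  126.8]), array([496.2,  30.6,  47.9])]
```

View pics/g_side.png

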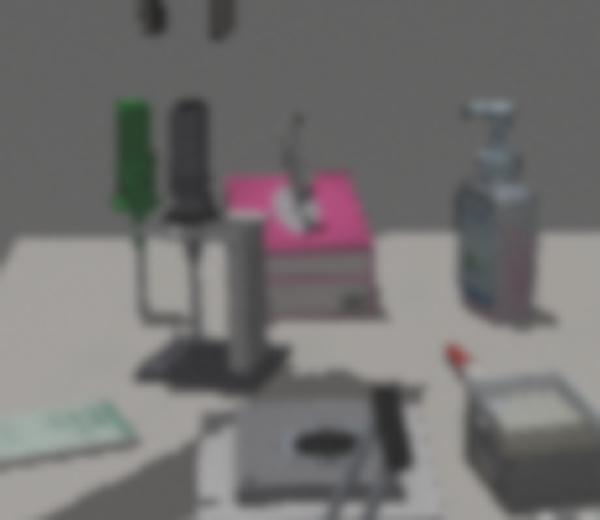

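View pics/g_top.png

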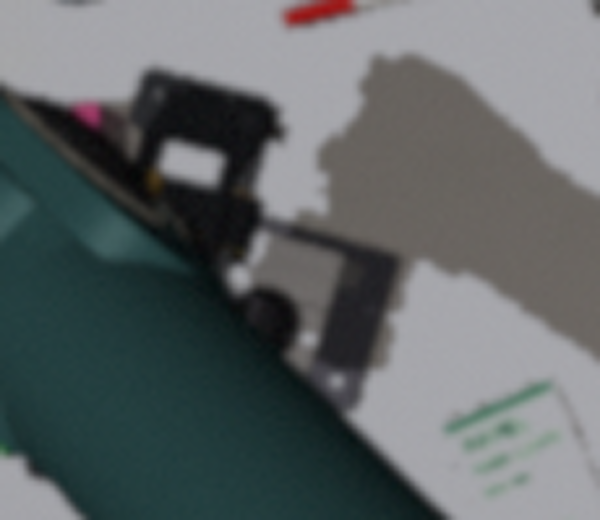

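The lever is back at rest (bar 592.7, -113.4, 126.8). The fingers at (152,20) and (220,20) are centred on the probe handle at (190,110) in the side view. Descending and grasping now.

```bash
python3 - <<'E'
from h import *
robot.servo_line([452,305.5,147],feed=120); s=st()
print(abs(s["contact_force"]).max()<6)
grip(0.2,35); s=st(); robot.hold(0.2); s=st(); print(s["tcp_rot"],down(-0.27),s["wrist_torque"])
cv2.imwrite("pics/h.png",cv2.resize(viewer.read_camera("side")[120:220,190:305,::-1],(600,520),interpolation=cv2.INTER_CUBIC))
E
```

```text
21.73 [452.4 306.  147.7] F [ 0.2 -0.  -0.3] g 0.45
True
22.11 [452.  305.9 147.6] F [-1.8 -0.4  3.9] g 0.279
22.31 [452.1 305.9 147.6] F [-3.   0.7  4.9] g 0.283
[ 1.40587184  1.06927368 -1.40453531] [ 1.40526323  1.06917043 -1.40526323] [ 0.01037206  0.36521577 -0.02551768]
```

View pics/h.png

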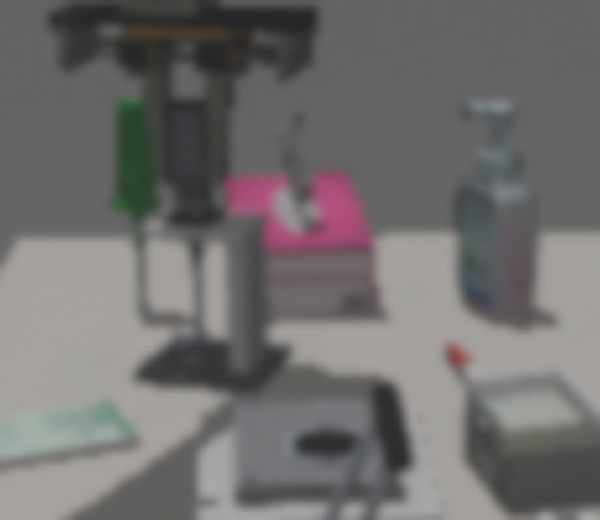

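```bash
python3 - <<'E'
from h import *
robot.servo_line([452,305.9,157],feed=40); st()
robot.servo_line([452,305.9,265],feed=110); st(); robot.hold(0.15); s=st(); print(s["wrist_torque"],s["grip_width"])
t=s["tcp_pos"]
for n in("side","top"):
    im=viewer.read_camera(n)
    for k in("probe_tip","probe_collar"):
        for d in viewer.pinpoint(k,n): print(n,k,round(d["confidence"],2),toworld(n,d["at"]).round(1))
    if n=="side": cv2.imwrite("pics/i.png",cv2.resize(im[80:180,190:305,::-1],(600,520),interpolation=cv2.INTER_CUBIC))
E
```

```text
22.76 [452.2 305.7 157.1] F [-0.7  0.6 -2.4] g 0.279
23.89 [451.6 305.5 264.2] F [ 0.1 -0.4 -2.4] g 0.28
24.04 [451.7 305.7 264.2] F [-0.6 -0.3 -1.8] g 0.281
[-0.03541519 -0.07170468 -0.07620413] 0.2808599226777093
side probe_tip 0.75 [450.8 305.  149. ]
side probe_tip 0.19 [447.9 309.4 120.4]
side probe_collar 0.68 [455.8 306.5 143.1]
side probe_collar 0.59 [391.8 430.   95.6]
side probe_collar 0.58 [453.9 304.4 240.8]
top probe_tip 0.54 [452.5 305.7 147.7]
top probe_collar 0.47 [454.  307.7 236.2]
```

View pics/i.png

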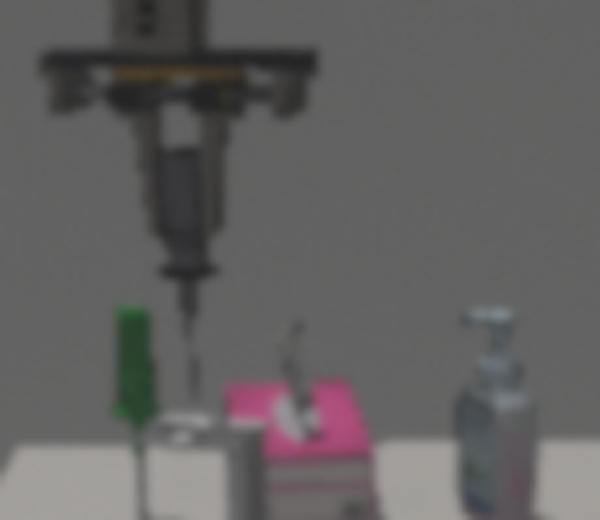

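The probe is held and the tip reads right below the TCP (within about 1 mm), with perhaps a 2° lean. I'll go to the start and find the flange and lid by touch.

```bash
sed -i 's/^CH=.*/CH=np.array([547.5,28.0,0.]); YAW=0.060/' h.py; python3 - <<'E'
from h import *
O=down(-0.27)
p=ch([-63,-56,0]); print(p)
robot.movep([p[0],p[1],240],O)
robot.servo_line([p[0],p[1],178],feed=70); robot.hold(.2); s=st(); F0=np.mean([robot.observe()["contact_force"] for _ in range(1)],axis=0)
z=178
while z>158:
    z-=1.5; robot.servo_line([p[0],p[1],z],feed=20); s=robot.observe(); 
    if s["contact_force"][2]-F0[2]>2.5: break
print(z); s=st()
cv2.imwrite("pics/j_side.png",cv2.resize(viewer.read_camera("side")[150:250,190:305,::-1],(600,520),interpolation=cv2.INTER_CUBIC))
im=viewer.read_camera("top"); cv2.imwrite("pics/j_top.png",cv2.resize(im[150:250,210:325,::-1],(600,520),interpolation=cv2.INTER_CUBIC))
for n in("side","top"):
    print([toworld(n,d["at"]).round(1) for d in viewer.pinpoint("probe_tip",n)])
E
```

```text
[487.97135035 -31.67696264   0.        ]
26.86 [488.2 -31.7 178.4] F [ 0.4  0.5 -2.1] g 0.28
166.0
28.86 [488.2 -31.6 167. ] F [-1.7 -0.8  7.4] g 0.282
[array([489. , -28.9,  50.1]), array([389.9, 428.8,  10. ]), array([453.8, 305.5,   2. ])]
[array([400.4, 434.1,  10.1])]
```

View pics/j_side.png

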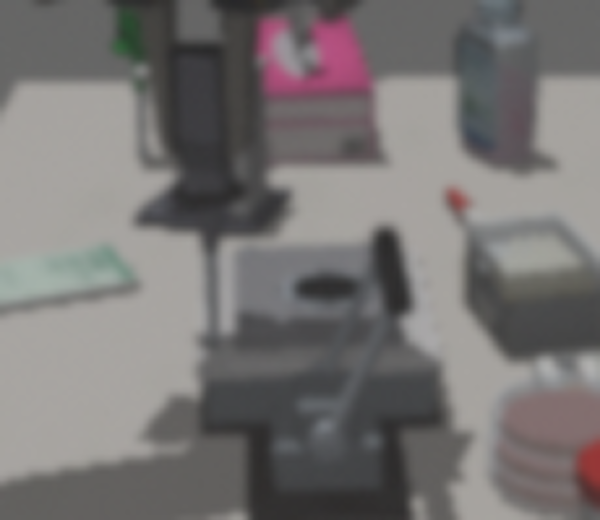

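View pics/j_top.png

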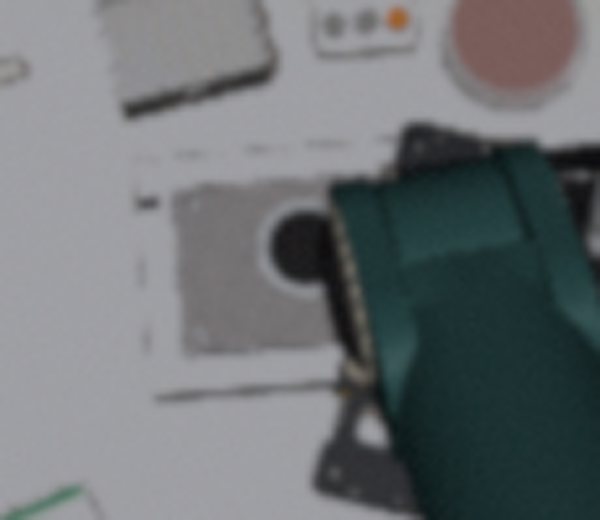

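Flange contact is at TCP z ≈ 167, as predicted. The side picture shows the tip on the flange at (213,342), just in front of the lid at (240,340). Next I'll feel for the lid's front face, 1 mm above the flange.

```bash
python3 - <<'E'
from h import *
p=ch([-63,-56,0]); robot.servo_line([p[0],p[1],168.6],feed=30); robot.hold(.15); s=st(); F0=s["contact_force"]; ex=RC[:,0]
x=-63
while x<-48:
    x+=1; p=ch([x,-58,0]); robot.servo_line([p[0],p[1],168.6],feed=20); s=robot.observe()
    f=ex@(s["contact_force"]-F0); print(x,round(f,1),end=' ; ')
    if f<-2.0: break
s=st(); c=RC.T@(s["tcp_pos"]-CH); print("tcp in ch",c)
E
```

```text
29.46 [487.8 -31.7 168.3] F [ 0.7 -0.  -2. ] g 0.282
-62 -1.1 ; -61 -0.5 ; -60 -1.0 ; -59 -1.2 ; -58 0.5 ; -57 -0.7 ; -56 -0.5 ; -55 -2.9 ; 31.47 [495.5 -33.2 168.4] F [-2.2 -0.  -1.2] g 0.283
tcp in ch [-55.5519573  -58.00487056 168.44089895]
```

```bash
cat >> h.py <<'E'
def favg(n=6):
    v=[]
    for _ in range(n): robot.hold(0.03); v.append(robot.observe()["contact_force"])
    return np.mean(v,0)
E
python3 - <<'E'
from h import *
for x in (-55,-54):
    p=ch([x,-58,0]); robot.servo_line([p[0],p[1],168.6],feed=20); print(x,(RC.T@favg()).round(2), (RC.T@(robot.observe()["tcp_pos"]-CH)).round(2))
E
```

```text
-55 [-2.76 -0.47 -0.04] [-55.47 -58.   168.46]
-54 [-5.17  0.16  1.09] [-55.1  -57.98 168.35]
```

```bash
python3 - <<'E'
from h import *
import json,sys
def line(c,feed): 
    p=ch([c[0],c[1],0]); robot.servo_line([p[0],p[1],c[2]],feed=feed)
x,z=-55.0,167.4
line((x,-58,z),15); robot.hold(.15); f=favg(3); print((RC.T@f).round(1))
log=[]
ys=list(np.arange(-49,63,9.))+[66,73]
for y in ys:
    line((x,y,z),20)
    s=robot.observe(); f=RC.T@s["contact_force"]; c=RC.T@(s["tcp_pos"]-CH)
    print(round(s["t"],1),"cmd",round(x,2),y,round(z,2),"act",c.round(1),"f",f.round(1))
    if np.abs(f).max()>14: print("STOP"); break
    if y<60: x+=np.clip(0.2*(f[0]+2.5),-.5,.5)
    z+=np.clip(0.12*(f[2]-0.8),-.4,.25)
json.dump([x,z],open("xz.json","w"))
E
```

```text
[-4.8  0.5 -0.5]
33.5 cmd -55.0 -49.0 167.4 act [-55.1 -50.2 167.4] f [-3.8 -3.  -0.4]
34.1 cmd -55.27 -40.0 167.26 act [-55.2 -41.2 167.4] f [-3.3 -3.4 -0.3]
34.7 cmd -55.43 -31.0 167.13 act [-55.2 -32.2 167.3] f [-3.2 -3.2  0.9]
35.3 cmd -55.57 -22.0 167.14 act [-55.3 -23.  167.3] f [-3.5 -3.7 -0.8]
35.9 cmd -55.76 -13.0 166.94 act [-55.3 -13.9 167.3] f [-3.8 -3.   0.9]
36.5 cmd -56.02 -4.0 166.95 act [-55.4  -4.5 167.3] f [-3.4 -3.2  1.6]
37.1 cmd -56.2 5.0 167.04 act [-55.6   5.8 167.3] f [-1.8 -1.3  2.3]
37.7 cmd -56.07 14.0 167.23 act [-55.8  14.9 167.3] f [ 0.3 -0.   0.4]
38.3 cmd -55.57 23.0 167.18 act [-55.6  23.2 167.2] f [-1.  -1.   1.8]
38.9 cmd -55.28 32.0 167.3 act [-55.5  32.5 167.2] f [-1.1 -2.3  2.1]
39.5 cmd -54.99 41.0 167.45 act [-55.4  41.6 167.3] f [-2.1 -1.6  1.4]
40.1 cmd -54.91 50.0 167.51 act [-55.3  50.6 167.3] f [-3.2 -1.2  0.6]
40.7 cmd -55.04 59.0 167.49 act [-55.3  59.3 167.4] f [-4.2 -3.   0.3]
41.2 cmd -55.39 66 167.42 act [-54.2  67.4 167.9] f [-0.6  0.8 -0.5]
41.7 cmd -55.39 73 167.27 act [-55.1  73.3 167.4] f [-0.5  0.5  0.1]
```

```bash
python3 - <<'E'
from h import *
import json
x,z=json.load(open("xz.json"))
def line(c,feed): 
    p=ch([c[0],c[1],0]); robot.servo_line([p[0],p[1],c[2]],feed=feed)
def rd():
    s=robot.observe(); f=RC.T@s["contact_force"]; c=RC.T@(s["tcp_pos"]-CH)
    print(round(s["t"],1),"act",c.round(1),"f",f.round(1)); return f
line((-55,71.5,z),20); rd()
line((-44,72.,z),20); rd()
y=72.
while y>65:
    y-=0.7; line((-44,y,z),20); f=rd()
    if f[1]>2.2: break
for x in list(np.arange(-36,44,9.))+[46.]:
    line((x,y,z),20); f=rd(); print("  cmd",x,round(y,2),round(z,2))
    if np.abs(f).max()>14: print("STOP"); break
    y-=np.clip(0.2*(2.5-f[1]),-.5,.5)
    z+=np.clip(0.12*(f[2]-0.8),-.4,.25)
E
```

```text
41.9 act [-54.8  71.6 167.3] f [ 0.8  0.5 -0.1]
42.6 act [-46.1  71.5 167. ] f [-5.2 -0.1  7.6]
42.9 act [-45.2  71.1 167.1] f [-2.8  0.6  4.5]
43.1 act [-44.5  70.6 167.1] f [-3.9  0.4  4.2]
43.4 act [-43.7  70.  167.2] f [-2.5  1.4  1.5]
43.6 act [-43.4  69.3 167.3] f [-0.5  1.5  1.7]
43.9 act [-43.5  69.  167.3] f [-0.1  2.4  0.6]
44.4 act [-40.   69.2 166.9] f [-10.1   4.   11.4]
  cmd -36.0 68.5 167.19
45.0 act [-32.1  69.3 166.9] f [-10.9   3.9  10. ]
  cmd -27.0 68.79 167.44
45.6 act [-21.5  69.3 167. ] f [-7.6  3.7  5.8]
  cmd -18.0 69.07 167.69
46.2 act [-11.   69.3 167.3] f [-3.8  2.8  1.5]
  cmd -9.0 69.32 167.94
46.8 act [ -0.8  69.3 167.4] f [-2.1  1.6 -0.9]
  cmd 0.0 69.37 168.03
47.4 act [  9.7  69.2 167.9] f [-0.1  3.1 -3.7]
  cmd 9.0 69.2 167.82
48.0 act [ 18.3  69.3 167.5] f [-0.5  2.7 -1. ]
  cmd 18.0 69.33 167.42
48.6 act [ 27.3  69.3 167.3] f [-2.5  1.3  1.4]
  cmd 27.0 69.37 167.2
49.2 act [ 35.9  69.3 167.3] f [-4.9  2.3  2. ]
  cmd 36.0 69.13 167.27
49.9 act [ 46.1  69.2 167.4] f [-3.7  4.1  0.2]
  cmd 46.0 69.08 167.42
```

```bash
python3 - <<'E'
from h import *
s=st(); print("expected tip",ch([45,70,50]), "tcp ch",RC.T@(s["tcp_pos"]-CH))
for n in("side","top"):
    im=viewer.read_camera(n)
    for k in ("probe_tip","probe_collar","probe"): print(n,k,[(round(d["confidence"],2),toworld(n,d["at"]).round(1)) for d in viewer.pinpoint(k,n)])
    a,b=((190,130),(190,150))[n=="top"]
    cv2.imwrite(f"pics/k_{n}.png",cv2.resize(im[b:b+100,a:a+115,::-1],(600,520),interpolation=cv2.INTER_CUBIC))
E
```

```text
49.87 [589.3  99.9 167.4] F [-3.9  3.9  0.2] g 0.285
expected tip [588.22154384 100.57241809  50.        ] tcp ch [ 46.06421097  69.2391535  167.35264175]
side probe_tip [(0.78, array([394. , 428. ,   5.4]))]
side probe_collar [(0.85, array([592.1,  98.6, 144.5])), (0.46, array([392.5, 429.6,  98.3]))]
side probe [(0.76, array([ 3.957e+02,  4.306e+02, -4.000e-01]))]
top probe_tip [(0.73, array([396.9, 429.2,   8.2]))]
top probe_collar [(0.48, array([395.2, 429.8,  96. ]))]
top probe [(0.67, array([3.983e+02, 4.242e+02, 4.000e-01]))]
```

View pics/k_side.png

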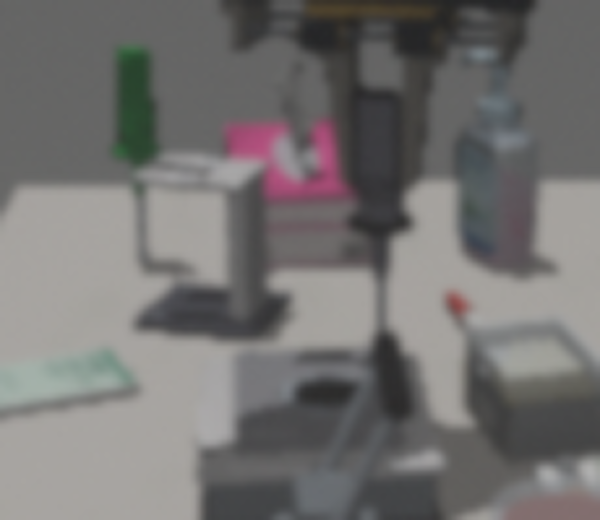

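View pics/k_top.png

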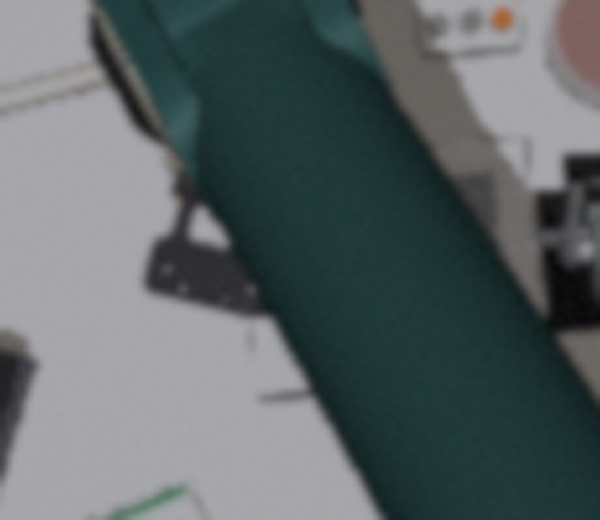

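The side picture shows the probe nearly upright: collar at (380,222), shaft at (382,330), tip hidden behind the lever bar at (388,365). I'll advance 1.5 mm more for margin, then lift and carry it back over the fork.

```bash
python3 - <<'E'
from h import *
p=ch([47.5,69.3,0]); robot.servo_line([p[0],p[1],167.5],feed=12); robot.hold(.1)
p=ch([47,70.5,0]); robot.servo_line([p[0],p[1],180],feed=40)
robot.servo_line([p[0],p[1],266],feed=130)
robot.movep([452,305.8,266],down(-0.27)); robot.hold(.2); s=st(); print(s["wrist_torque"].round(2))
for n in("side","top"):
    im=viewer.read_camera(n)
    for k in ("probe_tip","probe_collar"): print(n,k,[(round(d["confidence"],2),toworld(n,d["at"]).round(1)) for d in viewer.pinpoint(k,n)])
    if n=="side": cv2.imwrite("pics/l.png",cv2.resize(im[80:180,190:305,::-1],(600,520),interpolation=cv2.INTER_CUBIC))
E
```

```text
53.09 [453.2 304.4 265.7] F [ 0.8 -0.2 -1.7] g 0.284
[-0.01 -0.08  0.  ]
side probe_tip [(0.79, array([450.7, 305.2, 152.6])), (0.7, array([394.1, 429.1,   6.5]))]
side probe_collar [(0.67, array([454.2, 302.7, 241.2])), (0.64, array([393.6, 428.7,  94.4]))]
top probe_tip [(0.45, array([454.8, 304.8, 150.2]))]
top probe_collar [(0.56, array([455.4, 305.8, 239.5]))]
```

View pics/l.png

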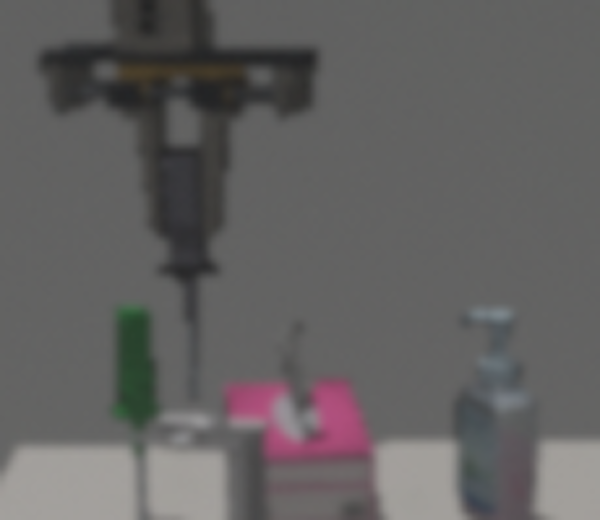

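Identical to the picture taken just after the pick-up (collar (188,268), tip (195,400)), so the probe hasn't slipped. Lowering into the slot with force checks.

```bash
python3 - <<'E'
from h import *
ok=True
for z in (235,205,180,160,150):
    robot.servo_line([452.2,305.8,z],feed=60); s=st(); f=s["contact_force"]+[0,0,2]
    if np.abs(f).max()>7: ok=False; print("contact"); break
if ok:
    z=150
    while z>145.5:
        z-=0.7; robot.servo_line([452.2,305.8,z],feed=15); s=robot.observe()
        if s["contact_force"][2]>1.5: break
    print(z); st()
    cv2.imwrite("pics/m.png",cv2.resize(viewer.read_camera("side")[120:220,190:305,::-1],(600,520),interpolation=cv2.INTER_CUBIC))
    print([toworld("side",d["at"]).round(1) for d in viewer.pinpoint("probe_collar","side")])
E
```

```text
54.06 [452.2 306.  234.9] F [ 0.8  0.3 -1.3] g 0.281
54.71 [452.2 305.9 204.9] F [ 0.2  0.3 -0.8] g 0.281
55.27 [452.1 305.8 179.7] F [-0.4  0.3 -2.6] g 0.282
55.76 [452.  305.8 159.6] F [-0.3 -0.6 -0.6] g 0.281
56.08 [451.9 305.6 149.5] F [-0.3 -0.3 -2.2] g 0.283
147.20000000000005
57.08 [452.3 305.8 147.8] F [-2.8 -1.7  5.2] g 0.277
[array([449.7, 303.7, 124.3]), array([395.4, 430.9,  97.1])]
```

View pics/m.png

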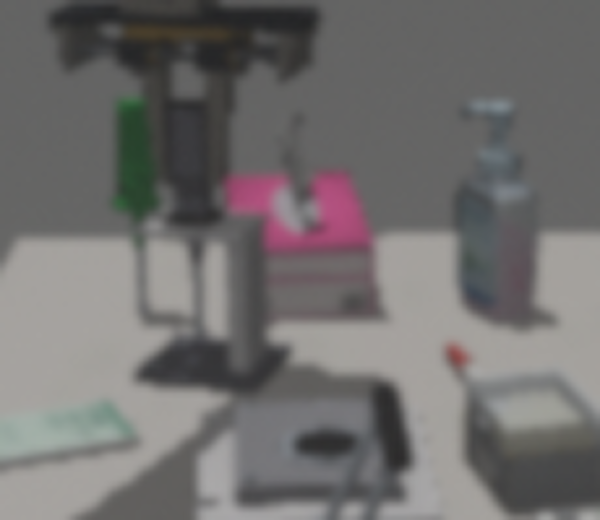

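The collar sits on the fork at (195,215), the same as before the pick. Releasing and backing off.

```bash
python3 - <<'E'
from h import *
grip(0.35); robot.hold(.1); grip(0.5); robot.servo_line([452.2,305.8,250],feed=110); robot.servo_line([440,290,300],feed=130); robot.hold(0.6); st()
for n in("side","top"):
    im=viewer.read_camera(n)
    for k in ("probe_collar","lever_bar"): print(n,k,[(round(d["confidence"],2),toworld(n,d["at"]).round(1)) for d in viewer.pinpoint(k,n)])
    if n=="side": cv2.imwrite("pics/n.png",cv2.resize(im[120:250,190:340,::-1],(600,520),interpolation=cv2.INTER_CUBIC))
E
```

```text
60.23 [440.  290.  299.9] F [ 0.  -0.6  0.3] g 0.501
side probe_collar [(0.74, array([719.5, -21.5,   3.2])), (0.72, array([395.1, 427.7,  94.9])), (0.68, array([453. , 304.3, 124.3]))]
side lever_bar [(0.67, array([ 592.5, -113.3,  128.6]))]
top probe_collar [(0.61, array([496.6,  -0.6,  45.6])), (0.57, array([453.4, 308.1, 121.5])), (0.36, array([499. , -34.2,  49.1]))]
top lever_bar [(0.8, array([ 597. , -116.2,  131.9])), (0.72, array([547.4,  24.5,   2. ]))]
```

View pics/n.png

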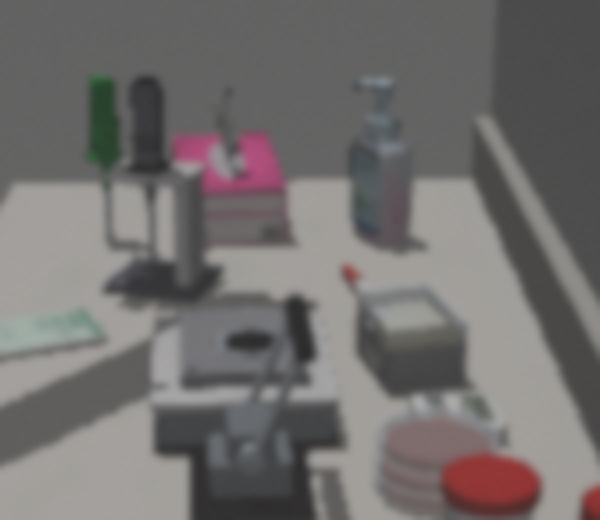

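The probe hangs upright in the fork at (148,165), the lever leans back at (300,330), and the gripper is clear. Handing in.

```bash
python3 - <<'E'
from h import *
print(robot.job_done())
E
```

```text
the job is handed in; nothing more can be done
None
```

The whole job was carried out in order and handed in at about 60 s of the 72 s allowed. No verdict was reported, so what follows is from my own checks.

- **Lever:** I caged the bar between the fingers and pulled it until I felt the stop. The bar travelled about 74 mm, the full stroke. I eased it back at about 45 mm/s, roughly 0.5 rad/s. The last side picture puts the bar at (592.5, -113.3, 128.6), its rest position; the top camera read it about 4–5 mm off that.
- **Seam:** I found the flange and the lid's front by touch, then followed the corner to the end tick at 20 mm/s mean speed with light force control. Contact was typically 2–5 N, with one stretch of about 10–11 N per axis on the left edge, below the 25 N limit.
    - At two points, just past the front left corner and midway along the left edge, the tip rose about 0.5 mm.
    - At the end tick the lever bar hid the tip, so that point rests on arm position and contact forces.
- **Probe back in the fork:** The last pictures show the probe hanging upright. The collar reads (453, 304–308, 121.5–124.3) mm, within a few mm of where it was at the start. The side camera's collar height of 124.3 mm is near the 125 mm limit. It read a similar 123.4–123.6 before I touched the probe, so I take that as camera bias.
- **Gripper and bystanders:** The gripper was open and clear of everything at the end. I did not plan any contact with the timer, marker or cup. The cup was out of the last picture I viewed, and I did not measure their positions again.

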